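Shut the tilting pane of the bench screen with the hook rod

TASK

Close the pane that is tilted open in the bench screen: take the hook rod from its rack, drop its hook into the steel eye on the pane's top rail and pull the pane upright, smoothly and without slamming, until its spring catch snaps in and holds it shut; never load the eye with more than 20 N. Touch the screen with nothing but the rod, then unhook and lay the rod back in both forks of its rack the way it lay, leaving the glassware and other things on the bench where they are.

Things in the scene. Friction and masses are not known exactly. Their poses are not given: they have to be found in the camera images.
- screen: Glazed aluminium splash screen on a grey service spine across the bench, 860 wide, 313 high, spine 80 thick, 123 high. Origin: on the bench under the pane's hinge line, mid-width; x points away from the robot square to the screen, y along it. The tilting pane is the middle bay, between posts at y = +-195 mm; rubber buffer, stop and spring catch are on the post at y = -195
- pane (a joint): Tilt of the middle pane (0.4 kg, 330 wide, 170 high), hinged along its lower edge; rad, grows as its top leans away from the robot, 0 = square upright. A stiff hinge (2 N at the eye) holds it where left. Over the last 20 mm at the eye a sprung buffer pushes back, so the pull rises to 12 to 15 N, where a bolt snaps in behind; a hard stop follows 2 mm on. The keep is adjustable: home is anywhere from -0.045 to 0.045, not to be seen
- eye (a point): Centre of the steel ring eye on the robot side of the pane's top rail, mid-width: ring of 6 mm wire, 22 inside, 34 outside, its hole's axis along the pane's height (so it leans with the pane; z of this frame is the axis). It stands 158 mm up the pane from the hinge line and 32 mm towards the robot from the pane's middle plane; 5 mm gap to the rail. It bears 20 N
- hinge (a point): Mid-point of the pane's hinge line, 130 mm above the bench; the line runs along the screen's y
- rack: White plastic rest for the rod, fixed: base 290 x 85 x 8 and two U-forks with flared lips, 100 mm behind and 120 mm ahead of the origin along its x (fork gaps 25 and 20 wide, tops 100 high, floors 63 and 70 high). Origin: underside; the rod lies along its x with its axis 75 mm above the bench
- rod: Hook rod, 0.2 kg, 325 long. Origin: on its axis, at the place to grip; x runs along it to the hook end, z up as it lies in the rack. Black handle 18 wide, 24 high, from x = -140 to +45 mm; steel shaft 10 thick to x = 180, where an 8 mm prong turns straight down (-z), its tip 38 mm below the axis. Balance point 20 mm ahead of the origin
- hook (a point): Middle of the prong's working length: 180 mm ahead of the rod's origin and 22 mm below its axis, 16 mm above the prong's tip. Hooked means this point lies in the eye's centre within 18 mm
- flask: Conical glass flask, 76 wide, 115 high, in front of the screen; origin under its centre. Leave it alone
- dropper_bottle: Amber dropper bottle, 50 wide, 123 high, in front of the screen; origin under its centre. Leave it alone
- pen: Black pen, 140 long, lying on the notebook; origin at mid-length underneath. Leave it alone
- beaker: Glass beaker, 68 wide, 85 high, in front of the screen on the right; origin under its centre. Leave it alone
- pipette_bulb: Brick-coloured rubber pipette bulb, 60 wide, 85 high, in front of the screen on the left; origin under its centre. Leave it alone
- reagent_jar: Clear jar with a black cap, 56 wide, 100 high, in front of the screen; origin under its centre. Leave it alone

How it is judged:
On the way, in this order (a step that is already met when the one before it is completed fails the run):
1. the rod's hook is in the eye while the pane is still open (distance between hook and eye below 0.018 m and value of joint pane above 0.3 rad), for 0.1 s.
2. the pane has been brought to its shut position (value of joint pane below 0.06 rad), for 0.1 s.
At the end, for the whole second after the job is handed in: The pane stands shut by itself, held by its catch (joint below 0.06), and the rod lies at rest in both forks of its rack, hook end where it was and prong down: along the rack within 40 mm of where the forks suit it, 12 mm sideways, 9 mm in height (value of joint pane below 0.06 rad and z of rod in the frame of rack between 0.066 and 0.084 m and y of rod in the frame of rack between -0.012 and 0.012 m and x of hook in the frame of rack between 0.14 and 0.22 m and z of hook in the frame of rack below 0.065 m and angle between the x axis of rod and the x axis of rack, either way round below 0.12 rad and linear speed of rod below 0.03 m/s); the robot touches nothing.
It fails at once if the rod loads the screen, pane or eye with more than 20 N (contact force between rod and screen above 20 N).
It fails at once if the gripper or arm touches the screen or pane (contact force between any of the fingers, the arm and screen above 1 N).
It fails at once if the pane is slammed (faster than 2 rad/s) (velocity of joint pane below -2 rad/s).
It fails at once if a bystander is pushed more than 30 mm or tipped over (distance of any of flask, dropper_bottle, pen, beaker, pipette_bulb, reagent_jar from where it was at the start of the episode above 0.03 m or angle between any of flask, dropper_bottle, pen, beaker, pipette_bulb, reagent_jar's own z axis and vertical above 0.5 rad).
It also fails if it takes over 72 s, if anything falls off the work surface, if the arm or the gripper's body presses on something with over 40 N, if the wrist force passes 120 N, or if a joint passes its speed limit or range.

ROBOT

A 6-joint arm with a two-finger parallel gripper is mounted at the origin on the work surface. World frame = base frame: x ahead of the robot, y to its left, z up, the work surface at z = 0. Lengths are in m, angles in rad, forces in N, time in s.
With the tool pointing down it reaches from about 0.4 to 0.825 m from the base axis. Payload 7 kg.
Tool frame: the origin (TCP) lies at the very end of the fingers, on their centre line; the grasp point (between the pads) lies 19 mm behind it (r.pinch_z is the distance from the TCP to the grasp point, in m); z points along the fingers, y is the line along which they close (so a half turn about z gives the same grasp; the last joint's range is limited). The gripper opens to 85 mm and grips with 20 to 120 N. Pads are 22 mm wide; open, the fingers measure 114 mm over their backs; the gripper's body (76 mm by 85 mm) begins 54 mm behind the grasp point. The pads swing forward as they close: fully open they stand 13 mm farther back than shut.
Start: joints at [-0.908, 0.359, 0.012, 0, -1.224, -0.288], TCP at [0.247, -0.628, 0.231] pointing down, gripper open.
Joint ranges: [-3.07, 3.07], [-1.43, 2.12], [-1.02, 1.25], [-3.03, 1.67], [-3.05, -0], [-3.03, 3.03]. Speed limits (rad/s): [2.39, 2.39, 3.01, 3.14, 3.14, 3.14].

INTERFACE

Orientations are given as a unit quaternion [w, x, y, z].
In Python, from cell import r, vision, job gives the robot as it stands.
- The arm moves only by the tool carry_out, never from a script. Its argument "commands" is text: rows parted by semicolons, each of 7 numbers parted by spaces: the shift along the tool's x, y, z in cm, then the turn, a rotation vector about the tool's x, y, z in degrees, then the gripper's target within -1 to 1 (shut at 1, half-way at 0, fully open at -1). In form: x y z ax ay az jaw; .... A call has 1 to 12 rows; each row is the pose to reach, as a shift and turn from the pose commanded when the call began, along the tool's axes at that moment; what a row does not reach only later rows make up. A row lasts 1/12 s, in which the tool goes at most 41.7 mm and 7.16 degrees, less where a joint would pass 70% of its speed; a pose out of reach is approached as far as the arm can. A call with a gripper value outside its range is refused whole. The fingers move at their own pace and stop on an object; "grip_force" is the grip in N (left out, the last holds). Time passes only in rows, so rows that repeat a pose let the fingers close. It gives the time, the measured TCP pose, the force, the opening and the grip force at its end, in the units of the state.
- r.get_obs(): the state, without advancing time (a new reading comes with each control period).
- vision.capture(name): name is "scene" or "side" or "wrist"; returns (picture, depth): 480x640x3 uint8, red, green, blue; 480x640 float32, m along the optical axis (not along the pixel's ray), 0 where there is no reading.
- vision.camera_model(name): a dict with "K" (3x3 intrinsics, pixels), "D" ([k1, k2, p1, p2, k3] as OpenCV has them; the pictures are not rectified), "R" (3x3) and "t" (3): a world point X has camera coordinates R X + t; the wrist camera has in their place "T_tool_cam" (4x4, takes a point from camera to tool coordinates, whose origin is the TCP and whose axes are the flange's). Camera axes: x right, y down, z forward; pixel columns grow to the right and rows downward; lengths in m; the calibration is good to about 2 mm. A picture is of the moment at which its call begins: read the wrist's pose just before it. camera_model takes no time and is no camera call.
- job.close_job(): hands the job in; it is judged then, once.
The state is a dict: "clock": time; "joint_pos": joint angles; "joint_velocities": joint speeds; "effort": joint torques, N m; "eef_pos": TCP position; "tcp_rot": TCP orientation; "wrist_force": force on the tool from outside, world axes, zero at the start; "wrist_torque": the same for the moment, N m; "grip_width": opening from 0.0 (shut) to 1.0 (fully open); "finger_force": force on a finger pad.
Only numpy, scipy, OpenCV 4.12 (cv2) and the standard library are available. Lean on these libraries where they do the work, as an engineer would, in place of code of your own. Each camera call takes 0.05 s, during which the arm holds its last target. There are 200 camera calls.

## Working session

There is one attempt and no reset: what is moved stays moved. The work goes in short steps, Python scripts to look and compute and a tool call to move; the robot and the scene stay as the last step left them, time stands still between calls to the robot, and variables do not carry over. Pictures are saved under pics/ and viewed, at most 10 in all, crops included, and the job is handed in when it is done.

Besides the shell and the picture viewer there is one more tool, called after ">>>" as name(argument=value, ...) on one line, values as JSON. carry_out: Moves the arm, as the interface text tells. Its arguments: {"type":"object","properties":{"commands":{"type":"string"},"grip_force":{"type":"number"}},"required":["commands"]}

```bash
mkdir -p pics; ls; cat > h.py <<'E'
import numpy as np, cv2
from cell import r, vision, job
from scipy.spatial.transform import Rotation as R
def q2R(q): return R.from_quat([q[1],q[2],q[3],q[0]]).as_matrix()
def pose():
    o=r.get_obs(); T=np.eye(4); T[:3,:3]=q2R(o['tcp_rot']); T[:3,3]=o['eef_pos']; return T
def grab(name):
    T=pose(); im,d=vision.capture(name); m=vision.camera_model(name)
    if name=='wrist': W=T@np.array(m['T_tool_cam'])
    else:
        W=np.eye(4); W[:3,:3]=np.array(m['R']).T; W[:3,3]=-np.array(m['R']).T@np.array(m['t'])
    np.savez(f'{name}.npz',im=im,d=d,K=m['K'],D=m['D'],W=W); return im,d
def load(name): return np.load(f'{name}.npz')
def ray(c,u,v):
    n=cv2.undistortPoints(np.array([[[u,v]]],float),np.array(c['K']),np.array(c['D'],float))[0,0]
    return c['W'][:3,3], c['W'][:3,:3]@np.array([n[0],n[1],1])
def pt(c,u,v,k=1):
    p=c['d'][int(v)-k:int(v)+k+1,int(u)-k:int(u)+k+1]; p=p[p>0]
    o,w=ray(c,u,v); return o+w*np.median(p) if len(p) else None
def onz(c,u,v,z):
    o,w=ray(c,u,v); return o+w*(z-o[2])/w[2]
def proj(c,X):
    Wi=np.linalg.inv(c['W']); X=np.atleast_2d(X)@Wi[:3,:3].T+Wi[:3,3]
    return cv2.projectPoints(X,np.zeros(3),np.zeros(3),np.array(c['K']),np.array(c['D'],float))[0][:,0]
def save(n,im): cv2.imwrite(f'pics/{n}.png',im[:,:,::-1])
E
python3 - <<'E'
from h import *
for n in ['scene','side']:
    im,d=grab(n); save(n+'0',im); c=load(n); print(n,c['W'].round(3).tolist())
print(r.get_obs())
E
```

```text
pics
scene [[0.863, 0.474, -0.176, 0.778], [0.505, -0.814, 0.287, -0.395], [-0.007, -0.336, -0.942, 1.53], [0.0, 0.0, 0.0, 1.0]]
side [[-0.982, -0.141, 0.127, 0.35], [-0.19, 0.705, -0.683, 0.864], [0.006, -0.695, -0.719, 1.072], [0.0, 0.0, 0.0, 1.0]]
{'clock': 0.1, 'joint_pos': array([-9.07884230e-01,  3.59356298e-01,  1.11370427e-02, -3.02108348e-04,
       -1.22407158e+00, -2.88079442e-01]), 'joint_velocities': array([ 0.00074865, -0.00066685,  0.00307398,  0.00035263, -0.00153132,
        0.00037273]), 'effort': array([-2.97716251e-03, -5.84764981e+01,  2.94102752e+01,  6.95472881e+00,
       -3.27752736e-03,  1.98113509e-05]), 'eef_pos': array([ 0.24693408, -0.62775258,  0.23042613]), 'tcp_rot': array([-2.15805454e-04, -1.86270499e-01,  9.82498205e-01,  7.29373169e-04]), 'wrist_force': array([-0.21479989,  0.10013034, -0.36796159]), 'wrist_torque': array([-0.01843251, -0.06855554, -0.06018552]), 'finger_force': 0.0, 'grip_width': 0.9975218067512515}
```

View pics/scene0.png

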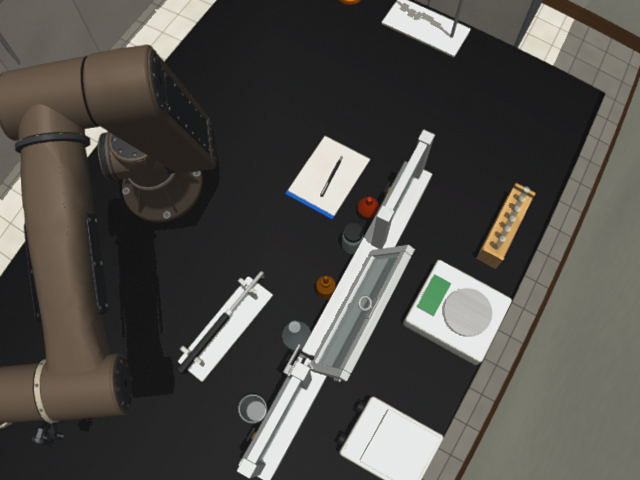

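View pics/side0.png

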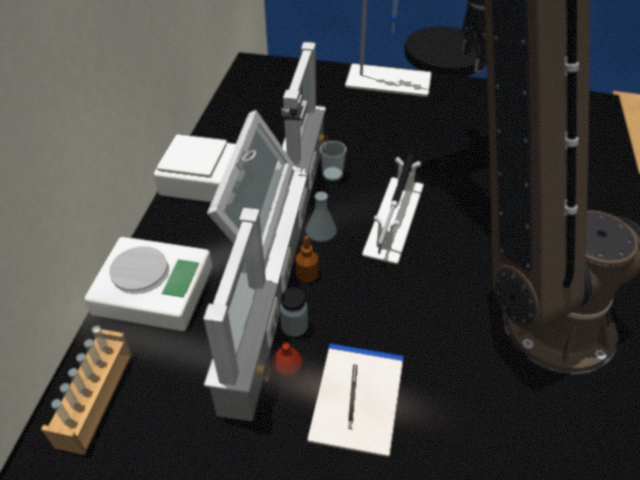

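The scene view shows the rod in its rack, handle end near (182,368) and hook near (262,275). The open pane's eye is at about (365,303) in the scene and (250,155) in the side view. I'll enlarge both regions.

```bash
python3 - <<'E'
from h import *
s=load('scene')['im']; 
a=cv2.resize(s[260:390,170:290],None,fx=4,fy=4,interpolation=cv2.INTER_CUBIC)[:520]
b=cv2.resize(s[260:330,330:400],None,fx=4,fy=4,interpolation=cv2.INTER_CUBIC)
e=cv2.resize(load('side')['im'][130:190,215:285],None,fx=4,fy=4,interpolation=cv2.INTER_CUBIC)
o=np.zeros((520,770,3),np.uint8); o[:520,:480]=a; o[:280,485:765]=b; o[280:520,485:765]=e
save('crop1',o)
E
```

```text
(no output)
```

View pics/crop1.png

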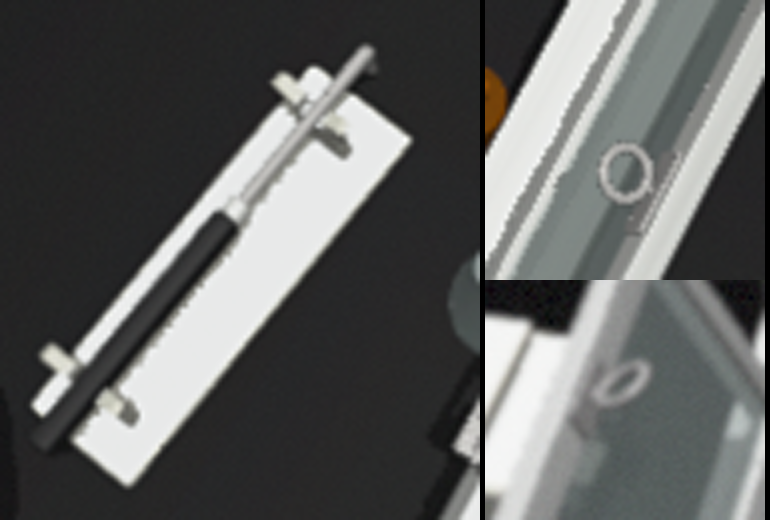

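```bash
python3 - <<'E'
from h import *
s=load('scene'); e=load('side')
C=lambda u,v:(170+u/4,260+v/4)
h0=onz(s,*C(42,440),.087); h1=onz(s,*C(230,212),.087); s0=onz(s,*C(240,205),.08); s1=onz(s,*C(368,50),.08)
print('handle',h0,h1,'shaft',s0,s1,np.linalg.norm(s1-h0))
for c in [(30,405),(130,487),(412,140),(313,66)]: print('base',onz(s,*C(*c),.008))
o1,w1=ray(s,365.5,303); o2,w2=ray(e,249.3,155.75)
A=np.stack([w1,-w2],1); t,*_=np.linalg.lstsq(A,o2-o1,rcond=None); p,q=o1+t[0]*w1,o2+t[1]*w2
print('eye',p,q)
# depth in pixel
for n,c,u,v in [('sc',s,365.5-5.5,303),('sc',s,371,303),('sd',e,249.3,155.8)]: print(n,pt(c,u,v))
# top of pane posts & spine ends in scene for screen direction
for n,c,u,v,z in [('postfar',s,427,134,.313),('endnear',s,247,468,.313)]: print(n,onz(c,u,v,z),pt(c,u,v))
for n,u,v in [('flask',296,333),('drop',326,286),('jar',352,234),('beaker',253,408),('bulb',368,206)]: print(n,pt(s,u,v,3))
E
```

```text
handle [ 0.3731995  -0.40564943  0.087     ] [ 0.39528925 -0.22674184  0.087     ] shaft [ 0.39640329 -0.21896438  0.08      ] [ 0.41179068 -0.09289232  0.08      ] 0.3152067454263795
base [ 0.33166314 -0.3915579   0.008     ]
base [ 0.41651504 -0.40149374  0.008     ]
base [ 0.45156432 -0.11559351  0.008     ]
base [ 0.3678365  -0.10587714  0.008     ]
eye [ 0.69113831 -0.08196283  0.285763  ] [ 0.6898264  -0.08241535  0.285741  ]
sc [ 0.68121605 -0.08863262  0.28889504]
sc [ 0.70087736 -0.074256    0.27869873]
sd [ 0.70516602 -0.12512879  0.25013467]
postfar [0.6221696  0.33766543 0.313     ] [0.62197314 0.33858783 0.31146748]
endnear [ 0.65723596 -0.49794426  0.313     ] [ 0.65706803 -0.49808752  0.31131031]
flask [ 0.56801322 -0.18370974  0.09003476]
drop [ 0.56946974 -0.04136071  0.07863905]
jar [0.56051917 0.10559926 0.09999453]
beaker [ 0.56134967 -0.390526    0.00335689]
bulb [0.55213104 0.21081059 0.05992197]
```

```bash
cat >> h.py <<'E'
def go(x,y,z,az):
    "tool-frame shift (cm) and turn (deg) to TCP xyz, pointing down, tool x at azimuth az deg"
    T=pose(); G=R.from_euler('z',az,degrees=True).as_matrix()@np.diag([1,-1,-1.])
    s=T[:3,:3].T@(np.array([x,y,z])-T[:3,3])*100; w=R.from_matrix(T[:3,:3].T@G).as_rotvec(degrees=True)
    print('cmd',s.round(2),w.round(2))
E
python3 - <<'E'
from h import *
go(.389,-.274,.2,-97.1)
E
```

```text
cmd [-26.17  27.72   3.08] [ 8.000e-02  4.000e-02 -6.143e+01]
```

>>> carry_out(commands="-26.2 27.7 3.1 0 0 -61.4 -1;-26.2 27.7 3.1 0 0 -61.4 -1;-26.2 27.7 3.1 0 0 -61.4 -1;-26.2 27.7 3.1 0 0 -61.4 -1;-26.2 27.7 3.1 0 0 -61.4 -1;-26.2 27.7 3.1 0 0 -61.4 -1;-26.2 27.7 3.1 0 0 -61.4 -1;-26.2 27.7 3.1 0 0 -61.4 -1;-26.2 27.7 3.1 0 0 -61.4 -1;-26.2 27.7 3.1 0 0 -61.4 -1;-26.2 27.7 3.1 0 0 -61.4 -1;-26.2 27.7 3.1 0 0 -61.4 -1", grip_force=100)

```text
clock: 1.1
eef_pos: [0.3897, -0.2739, 0.2003]
tcp_rot: [-0.0, -0.662, 0.749, 0.0]
wrist_force: [0.3, -0.1, -0.4]
grip_width: 0.997
finger_force: 0.0
```

```bash
python3 - <<'E'
from h import *
im,d=grab('wrist'); save('w1',im); print(load('wrist')['W'].round(3)); print(pose().round(4), r.get_obs()['joint_pos'])
E
```

```text
[[-0.992  0.119  0.03   0.382]
 [ 0.123  0.958  0.258 -0.339]
 [ 0.001  0.26  -0.966  0.343]
 [ 0.     0.     0.     1.   ]]
[[-1.239e-01 -9.923e-01 -1.000e-04  3.895e-01]
 [-9.923e-01  1.239e-01 -0.000e+00 -2.746e-01]
 [ 0.000e+00  1.000e-04 -1.000e+00  2.003e-01]
 [ 0.000e+00  0.000e+00  0.000e+00  1.000e+00]] [-1.99761513e-01  5.23265066e-02 -4.56862284e-01  5.36506416e-05
 -1.06174857e+00  7.54865589e-02]
```

View pics/w1.png

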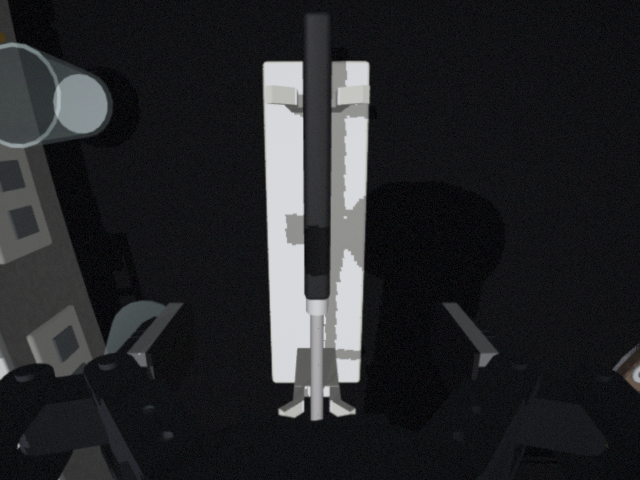

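The rod is centred under the gripper. The handle spans (317,13)–(317,298), the shaft tip is at (316,418), and the front fork is near (316,408).

```bash
python3 - <<'E'
from h import *
c=load('wrist')
for n,u,v,z in [('hback',317,14,.087),('hfront',317,297,.087),('hmid',317.5,150,.087),('shaft',317,330,.08),('tip',316.5,419,.08),('rearfork',317,95,.1),('frontfork',316.5,408,.1)]: print(n,onz(c,u,v,z).round(4),pt(c,u,v-3))
go(.389,-.274,.056,-97)
E
```

```text
hback [ 0.3702 -0.4101  0.087 ] [ 0.36985509 -0.41254041  0.08422543]
hfront [ 0.3917 -0.2325  0.087 ] [ 0.3914254  -0.23471852  0.08696949]
hmid [ 0.3795 -0.3308  0.087 ] [ 0.37929308 -0.33263986  0.08739263]
shaft [ 0.395  -0.2039  0.08  ] [ 0.39476483 -0.20621109  0.07985572]
tip [ 0.4048 -0.1261  0.08  ] [ 0.40441734 -0.12908585  0.08010418]
rearfork [ 0.3761 -0.3625  0.1   ] [ 0.37562911 -0.36545727  0.08750947]
frontfork [ 0.4019 -0.1519  0.1   ] [ 0.40318477 -0.13932872  0.07998022]
cmd [-0.05  0.05 14.43] [ 0.01 -0.   -0.12]
```

>>> carry_out(commands="0 0.25 4 0 0 0 -1;0 0.25 8 0 0 0 -1;0 0.25 11 0 0 0 -1;0 0.25 13 0 0 0 -1;0 0.25 14.4 0 0 0 -1;0 0.25 14.4 0 0 0 0.3;0 0.25 14.4 0 0 0 1;0 0.25 14.4 0 0 0 1;0 0.25 14.4 0 0 0 1;0 0.25 14.4 0 0 0 1;0 0.25 14.4 0 0 0 1;0 0.25 14.4 0 0 0 1", grip_force=100)

```text
clock: 2.15
eef_pos: [0.3879, -0.2745, 0.0575]
tcp_rot: [0.001, -0.662, 0.75, -0.001]
wrist_force: [-0.3, -0.2, 6.9]
grip_width: 0.196
finger_force: 97.7
```

```bash
python3 - <<'E'
from h import *
o=r.get_obs(); print(o['grip_width'],o['finger_force'],o['wrist_force']); print(pose().round(4))
E
```

```text
0.19568384741501096 97.69890189170837 [-0.25290819 -0.24253313  6.94838269]
[[-1.237e-01 -9.923e-01  2.200e-03  3.879e-01]
 [-9.923e-01  1.237e-01 -9.000e-04 -2.745e-01]
 [ 6.000e-04 -2.300e-03 -1.000e+00  5.750e-02]
 [ 0.000e+00  0.000e+00  0.000e+00  1.000e+00]]
```

>>> carry_out(commands="0 0 -1 0 0 0 1;0 0 -3 0 0 0 1;0 0 -6 0 0 0 1;0 0 -9 0 0 0 1;0 0 -12 0 0 0 1;0 0 -15 0 0 0 1;0 0 -18 0 0 0 1;0 0 -21 0 0 0 1;0 0 -24 0 0 0 1;0 0 -27 0 0 0 1;0 0 -29 0 0 0 1;0 0 -29.3 0 0 0 1")

```text
clock: 3.15
eef_pos: [0.388, -0.2747, 0.3538]
tcp_rot: [0.002, -0.662, 0.75, -0.003]
wrist_force: [0.4, -0.7, -0.8]
grip_width: 0.192
finger_force: 97.7
```

```bash
python3 - <<'E'
from h import *
# hook target 60mm short of the eye along screen x
a=np.radians(2.4); e=np.array([.6905,-.082])-(.18+.06)*np.array([np.cos(a),np.sin(a)])
print(e); go(*e,.352,-177.6); print(r.get_obs()['wrist_force'],r.get_obs()['wrist_torque'])
E
```

```text
[ 0.45071052 -0.09205016]
cmd [-18.9   -3.97   0.17] [-0.38  0.19 80.5 ]
[ 0.36901613 -0.69855542 -0.82734246] [-0.07885056 -0.11559303  0.00904132]
```

>>> carry_out(commands="-1.6 -0.3 0 0 0 6.5 1;-3.2 -0.7 0 0 0 13 1;-4.8 -1 0 0 0 20 1;-6.4 -1.3 0 0 0 27 1;-8 -1.7 0 0 0 34 1;-9.6 -2 0 0 0 41 1;-11.2 -2.3 0 0 0 48 1;-12.8 -2.7 0 0 0 55 1;-14.4 -3 0 0 0 62 1;-16 -3.4 0.1 -0.2 0.1 69 1;-17.6 -3.8 0.1 -0.3 0.2 75.5 1;-18.9 -4 0.2 -0.4 0.2 80.5 1")

```text
clock: 4.15
eef_pos: [0.45, -0.0904, 0.3466]
tcp_rot: [-0.004, -0.018, 1.0, 0.002]
wrist_force: [0.1, -0.1, -1.2]
grip_width: 0.191
finger_force: 97.6
```

```bash
python3 - <<'E'
from h import *
ims=[grab(n)[0] for n in ['scene','side','wrist']]
print(pose().round(4), r.get_obs()['wrist_force'],r.get_obs()['joint_pos'])
T=pose(); ho=T@np.array([-.18,0,-.0175+.022,1]); print('hook pred',ho)
for n in ['scene','side','wrist']: print(n,proj(load(n),[ho[:3],[.6905,-.082,.2857]]).round(1))
a=cv2.resize(ims[0][230:350,290:410],(390,390),interpolation=cv2.INTER_CUBIC)
b=cv2.resize(ims[1][110:230,200:320],(390,390),interpolation=cv2.INTER_CUBIC)
o=np.hstack([a,b]); save('c2',o)
E
```

```text
[[-0.999  -0.0443 -0.008   0.4498]
 [-0.0443  0.999   0.0028 -0.0908]
 [ 0.0079  0.0032 -1.      0.3466]
 [ 0.      0.      0.      1.    ]] [-0.4402502  -0.12713141 -2.38874777] [ 0.2278778  -0.06067119 -0.23096914 -0.00460121 -1.40764499 -1.75361486]
hook pred [ 0.62953201 -0.08286316  0.34065418  1.        ]
scene [[340.8 282.3]
 [365.2 302.9]]
side [[276.7 137.2]
 [248.9 155.9]]
wrist [[312.3 597.5]
 [309.8 574.1]]
```

View pics/c2.png

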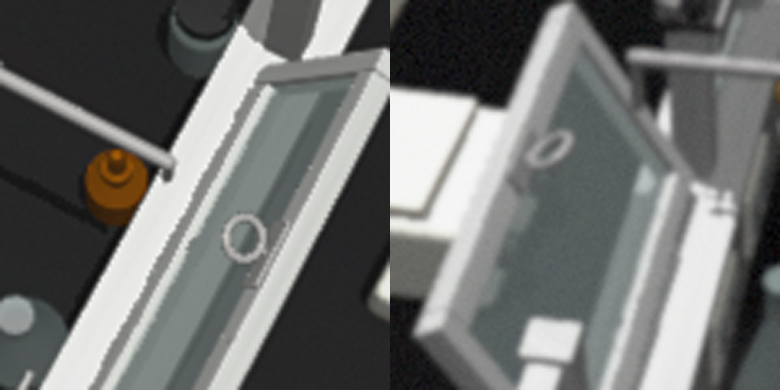

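The crops show the prong hanging vertically. In the scene its tip is at about (341.7,284.8) and in the side view about (276.9,141.7). The ring is clear in both.

```bash
python3 - <<'E'
from h import *
s=load('scene'); e=load('side')
def tri(a,b):
    o1,w1=ray(s,*a); o2,w2=ray(e,*b)
    t,*_=np.linalg.lstsq(np.stack([w1,-w2],1),o2-o1,rcond=None); p,q=o1+t[0]*w1,o2+t[1]*w2
    return (p+q)/2, np.linalg.norm(p-q)
h,g=tri((342.2,282.9),(276.0,135.9)); print('hook',h,g)
e1,g=tri((290+245/3.25,230+238.5/3.25),(200+160/3.25,110+149/3.25)); print('eye',e1,g)
print(tri((341.7,284.8),(276.9,141.7)),'tip')
print(pt(s,340.5,279.5,1))
E
```

```text
hook [ 0.63203405 -0.08348735  0.34286355] 0.0018719386607205257
eye [ 0.69074535 -0.08281874  0.28498706] 0.001138256125068237
(array([ 0.63125438, -0.0838818 ,  0.32857083]), np.float64(0.0022357442111532806)) tip
[ 0.62926915 -0.08486582  0.36623113]
```

>>> carry_out(commands="-1.5 -0.06 0 0 0 0 1;-3 -0.12 0 0 0 0 1;-4.5 -0.18 0 0 0 0 1;-5.6 -0.22 0 0 0 0 1;-6 -0.23 0 0 0 0 1;-6 -0.23 0 0 0 0 1;-6 -0.23 0.6 0 0 0 1;-6 -0.23 1.2 0 0 0 1;-6 -0.23 1.8 0 0 0 1;-6 -0.23 2.2 0 0 0 1;-6 -0.23 2.2 0 0 0 1")

```text
clock: 5.22
eef_pos: [0.5091, -0.0913, 0.3238]
tcp_rot: [-0.004, -0.021, 1.0, 0.001]
wrist_force: [0.7, -0.5, -1.2]
grip_width: 0.196
finger_force: 97.7
```

```bash
python3 - <<'E'
from h import *
ims=[grab(n)[0] for n in ['scene','side']]
print(pose().round(4), r.get_obs()['wrist_force'])
T=pose(); print('tip pred',T@np.array([-.1815,0,-.0175+.038,1]))
a=cv2.resize(ims[0][265:335,330:400],(390,390),interpolation=cv2.INTER_CUBIC)
b=cv2.resize(ims[1][120:190,215:285],(390,390),interpolation=cv2.INTER_CUBIC)
o=np.hstack([a,b]); save('c3',o)
E
```

```text
[[-0.9991 -0.0416 -0.0068  0.5098]
 [-0.0416  0.9991  0.0024 -0.0913]
 [ 0.0066  0.0027 -1.      0.3249]
 [ 0.      0.      0.      1.    ]] [-0.446784    0.00514933 -0.47302774]
tip pred [ 0.69102017 -0.08373909  0.30321814  1.        ]
```

View pics/c3.png

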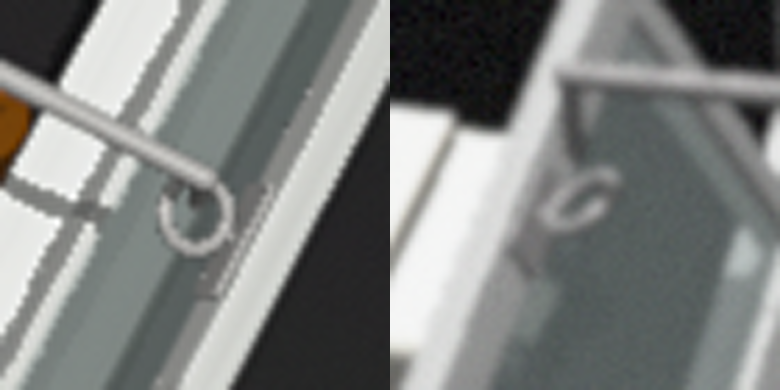

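The prong tip is directly above the ring centre in both views: scene (365,301), side (248.6,150). Dropping it in.

>>> carry_out(commands="0 0 0.4 0 0 0 1;0 0 0.8 0 0 0 1;0 0 1.2 0 0 0 1;0 0 1.6 0 0 0 1;0 0 2 0 0 0 1;0 0 2.4 0 0 0 1;0 0 2.8 0 0 0 1;0 0 3.2 0 0 0 1;0 0 3.3 0 0 0 1;0 0 3.3 0 0 0 1")

```text
clock: 6.15
eef_pos: [0.5097, -0.0912, 0.2915]
tcp_rot: [-0.004, -0.021, 1.0, 0.001]
wrist_force: [0.8, -0.0, -2.2]
grip_width: 0.19
finger_force: 97.7
```

```bash
python3 - <<'E'
from h import *
ims=[grab(n)[0] for n in ['scene','side']]
print(pose().round(4), r.get_obs()['wrist_force'])
a=cv2.resize(ims[0][265:335,330:400],(390,390),interpolation=cv2.INTER_CUBIC)
b=cv2.resize(ims[1][120:190,215:285],(390,390),interpolation=cv2.INTER_CUBIC)
save('c4',np.hstack([a,b]))
E
```

```text
[[-0.9991 -0.0414 -0.0065  0.5099]
 [-0.0415  0.9991  0.0025 -0.0913]
 [ 0.0064  0.0027 -1.      0.292 ]
 [ 0.      0.      0.      1.    ]] [ 0.74474977 -0.52143398 -1.98641626]
```

View pics/c4.png

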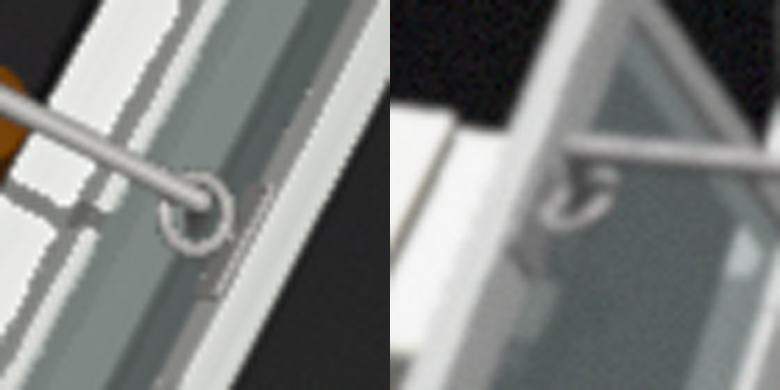

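>>> carry_out(commands="0.2 0 0 0 0 0 1;0.4 0 0 0 0 0 1;0.6 0 0 0 0 0 1;0.8 0 0 0 0 0 1;1.1 0 0 0 0 0 1;1.4 0 0 0 0 0 1;1.7 0 0 0 0 0 1;2 0 0 0 0 0 1;2.3 0 0 0 0 0 1;2.6 0 0 0 0 0 1;2.9 0 0 0 0 0 1;3.2 0 0 0 0 0 1")

```text
clock: 7.25
eef_pos: [0.4775, -0.0925, 0.2922]
tcp_rot: [-0.003, -0.021, 1.0, 0.001]
wrist_force: [3.1, 1.5, -0.2]
grip_width: 0.194
finger_force: 98.0
```

>>> carry_out(commands="0.3 0 0 0 0 0 1;0.6 0 0 0 0 0 1;0.9 0 0 0 0 0 1;1.2 0 0 0 0 0 1;1.5 0 0 0 0 0 1;1.8 0 0 0 0 0 1;2 0 0 0 0 0 1;2.2 0 0 0 0 0 1;2.3 0 0 0 0 0 1;2.4 0 0 0 0 0 1;2.4 0 0 0 0 0 1")

```text
clock: 8.17
eef_pos: [0.4535, -0.0936, 0.2922]
tcp_rot: [-0.004, -0.021, 1.0, 0.001]
wrist_force: [1.9, 0.0, -1.5]
grip_width: 0.191
finger_force: 97.9
```

```bash
python3 - <<'E'
from h import *
o=r.get_obs(); print(o['wrist_force'],o['eef_pos'])
E
```

```text
[ 1.89519847  0.04960849 -1.51717492] [ 0.45354451 -0.0935763   0.2921743 ]
```

>>> carry_out(commands="0.1 0 0 0 0 0 1;0.2 0 0 0 0 0 1;0.3 0 0 0 0 0 1;0.4 0 0 0 0 0 1;0.5 0 0 0 0 0 1;0.6 0 0 0 0 0 1;0.7 0 0 0 0 0 1;0.8 0 0 0 0 0 1;0.9 0 0 0 0 0 1;1 0 0 0 0 0 1;1 0 0 0 0 0 1")

```text
clock: 9.08
eef_pos: [0.4435, -0.094, 0.2922]
tcp_rot: [-0.004, -0.021, 1.0, 0.001]
wrist_force: [1.9, 0.6, -3.2]
grip_width: 0.194
finger_force: 97.7
```

>>> carry_out(commands="0.1 0 0 0 0 0 1;0.2 0 0 0 0 0 1;0.3 0 0 0 0 0 1;0.4 0 0 0 0 0 1;0.5 0 0 0 0 0 1;0.6 0 0 0 0 0 1;0.7 0 0 0 0 0 1;0.8 0 0 0 0 0 1;0.8 0 0 0 0 0 1")

```text
clock: 9.83
eef_pos: [0.4363, -0.0941, 0.2924]
tcp_rot: [-0.003, -0.021, 1.0, 0.001]
wrist_force: [6.3, 1.2, -5.7]
grip_width: 0.192
finger_force: 97.6
```

>>> carry_out(commands="0 0 0.05 0 0 0 1;0.1 0 0.1 0 0 0 1;0.15 0 0.12 0 0 0 1;0.2 0 0.14 0 0 0 1;0.25 0 0.16 0 0 0 1;0.3 0 0.18 0 0 0 1;0.35 0 0.19 0 0 0 1;0.4 0 0.2 0 0 0 1;0.4 0 0.2 0 0 0 1")

```text
clock: 10.58
eef_pos: [0.4334, -0.0942, 0.2911]
tcp_rot: [-0.002, -0.021, 1.0, 0.001]
wrist_force: [7.8, 0.6, -2.9]
grip_width: 0.19
finger_force: 97.7
```

>>> carry_out(commands="0.05 0 0.02 0 0 0 1;0.1 0 0.04 0 0 0 1;0.15 0 0.05 0 0 0 1;0.2 0 0.07 0 0 0 1;0.25 0 0.08 0 0 0 1;0.3 0 0.1 0 0 0 1;0.35 0 0.11 0 0 0 1;0.35 0 0.11 0 0 0 1")

```text
clock: 11.25
eef_pos: [0.4304, -0.0943, 0.2902]
tcp_rot: [-0.001, -0.021, 1.0, 0.001]
wrist_force: [9.0, 0.8, -4.2]
grip_width: 0.193
finger_force: 97.7
```

>>> carry_out(commands="0.05 0 0.02 0 0 0 1;0.1 0 0.04 0 0 0 1;0.15 0 0.06 0 0 0 1;0.2 0 0.08 0 0 0 1;0.25 0 0.1 0 0 0 1;0.3 0 0.11 0 0 0 1;0.3 0 0.11 0 0 0 1")

```text
clock: 11.83
eef_pos: [0.4278, -0.0944, 0.2894]
tcp_rot: [-0.001, -0.021, 1.0, 0.001]
wrist_force: [10.4, 0.1, -2.9]
grip_width: 0.191
finger_force: 97.7
```

>>> carry_out(commands="0.05 0 0.02 0 0 0 1;0.1 0 0.04 0 0 0 1;0.15 0 0.06 0 0 0 1;0.2 0 0.08 0 0 0 1;0.2 0 0.08 0 0 0 1")

```text
clock: 12.25
eef_pos: [0.4259, -0.0945, 0.2887]
tcp_rot: [-0.0, -0.021, 1.0, 0.001]
wrist_force: [11.7, 0.8, -3.3]
grip_width: 0.191
finger_force: 97.7
```

>>> carry_out(commands="0.05 0 0.02 0 0 0 1;0.1 0 0.04 0 0 0 1;0.15 0 0.06 0 0 0 1;0.2 0 0.08 0 0 0 1;0.2 0 0.08 0 0 0 1")

```text
clock: 12.67
eef_pos: [0.4241, -0.0945, 0.288]
tcp_rot: [-0.0, -0.021, 1.0, 0.001]
wrist_force: [10.6, 0.6, -2.9]
grip_width: 0.192
finger_force: 97.8
```

>>> carry_out(commands="0.03 0 0.01 0 0 0 1;0.06 0 0.02 0 0 0 1;0.1 0 0.03 0 0 0 1;0.1 0 0.03 0 0 0 1")

```text
clock: 13.0
eef_pos: [0.4233, -0.0946, 0.2878]
tcp_rot: [0.0, -0.021, 1.0, 0.001]
wrist_force: [11.7, 0.9, -2.9]
grip_width: 0.19
finger_force: 97.8
```

```bash
python3 - <<'E'
from h import *
f=[]
for i in range(4):
    im,_=grab('scene'); f.append(r.get_obs()['wrist_force'])
print(np.round(f,1),r.get_obs()['eef_pos'])
E
```

```text
[[12.2  1.5 -2.6]
 [12.1  0.2 -2.9]
 [10.9  1.3 -2.9]
 [10.2  1.2 -3.5]] [ 0.42328105 -0.09457993  0.28779585]
```

>>> carry_out(commands="0.03 0 0.01 0 0 0 1;0.06 0 0.02 0 0 0 1;0.1 0 0.03 0 0 0 1;0.1 0 0.03 0 0 0 1")

```text
clock: 13.53
eef_pos: [0.4224, -0.0946, 0.2876]
tcp_rot: [0.0, -0.021, 1.0, 0.001]
wrist_force: [11.5, 0.5, -2.9]
grip_width: 0.196
finger_force: 97.8
```

```bash
cat > f.py <<'E'
from h import *
f=[]
for i in range(4):
    im,_=grab('scene'); f.append(r.get_obs()['wrist_force'])
print(np.mean(f,0).round(1),r.get_obs()['eef_pos'])
E
python3 f.py
```

```text
[11.4  0.3 -3.1] [ 0.42237498 -0.09459416  0.28755546]
```

>>> carry_out(commands="0.03 0 0.01 0 0 0 1;0.06 0 0.02 0 0 0 1;0.1 0 0.03 0 0 0 1;0.1 0 0.03 0 0 0 1")

```text
clock: 14.07
eef_pos: [0.4213, -0.0946, 0.2873]
tcp_rot: [0.0, -0.021, 1.0, 0.001]
wrist_force: [11.5, 0.1, -2.4]
grip_width: 0.2
finger_force: 97.8
```

```bash
python3 f.py; python3 - <<'E'
from h import *
im,_=grab('side'); s=load('scene')['im']
a=cv2.resize(s[235:385,270:420],(390,390),interpolation=cv2.INTER_CUBIC)
b=cv2.resize(im[80:230,200:350],(390,390),interpolation=cv2.INTER_CUBIC)
save('c5',np.hstack([a,b]))
E
```

```text
[11.7  0.9 -2.7] [ 0.42131548 -0.09463307  0.28726337]
```

View pics/c5.png

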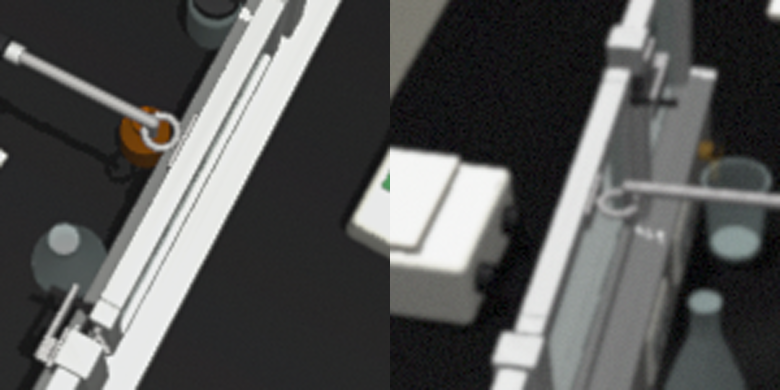

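```bash
python3 - <<'E'
from h import *
s=load('scene');T=pose()
X=[(T@np.array([-x,0,-.0175-h,1]))[:3] for x,h in [(.185,0),(.18,.005),(.045,0.012),(.053,.005)]]
P=proj(s,X); print(P.round(1),((P-[270,235])*2.6).round(0)); print(np.round(X,4))
u=270+157/2.6;v=235+125/2.6
print('end',onz(s,u,v,.304+.005)); print('collar',onz(s,270+13/2.6,235+52/2.6,.31))
for a,b in [(160,132),(140,270),(250,75),(200,165)]: print(a,b,pt(s,270+a/2.6,235+b/2.6,1))
E
```

```text
[[329.9 283.2]
 [327.9 281.5]
 [272.1 252.3]
 [275.6 255. ]] [[156. 125.]
 [150. 121.]
 [  6.  45.]
 [ 15.  52.]]
[[ 0.6062 -0.0869  0.3048]
 [ 0.6012 -0.0872  0.3098]
 [ 0.4663 -0.0928  0.3168]
 [ 0.4743 -0.0925  0.3098]]
end [ 0.60737516 -0.08723828  0.309     ]
collar [ 0.4731342  -0.09327432  0.31      ]
160 132 [ 0.57967921 -0.03108322  0.0675657 ]
140 270 [ 0.65463625 -0.19552524  0.29787242]
250 75 [0.63982274 0.02542966 0.19050402]
200 165 [ 0.65298234 -0.095833    0.2966456 ]
```

>>> carry_out(commands="0.03 0 0.01 0 0 0 1;0.06 0 0.02 0 0 0 1;0.1 0 0.03 0 0 0 1;0.13 0 0.04 0 0 0 1;0.15 0 0.04 0 0 0 1;0.15 0 0.04 0 0 0 1")

```text
clock: 14.82
eef_pos: [0.4193, -0.0948, 0.2867]
tcp_rot: [-0.0, -0.021, 1.0, 0.001]
wrist_force: [10.4, 1.2, -3.3]
grip_width: 0.196
finger_force: 97.8
```

```bash
python3 f.py
```

```text
[ 9.7  0.8 -2.1] [ 0.41937623 -0.09478605  0.28674797]
```

```bash
cat > rail.py <<'E'
from h import *
grab('scene'); s=load('scene')
# fit rail top: all depth points with z .29-.31 in the middle bay
v,u=np.mgrid[235:385,270:420]; P=[]
for a,b in zip(u.ravel(),v.ravel()):
    p=pt(s,a,b,0)
    if p is not None and .288<p[2]<.312 and .615<p[0]<.72 and -.2<p[1]<.03: P.append(p)
P=np.array(P); A=np.c_[P[:,1],np.ones(len(P))]
xs=P[:,0]+.042*(P[:,1]+.09); print(len(P),np.percentile(xs,[5,25,50,75,95]).round(4),P[:,2].mean().round(4))
E
python3 rail.py
```

```text
1102 [0.6275 0.6333 0.639  0.6446 0.6489] 0.2991
```

>>> carry_out(commands="0.03 0 0.01 0 0 0 1;0.06 0 0.02 0 0 0 1;0.1 0 0.02 0 0 0 1;0.1 0 0.02 0 0 0 1")

```text
clock: 15.4
eef_pos: [0.4191, -0.0947, 0.2868]
tcp_rot: [0.0, -0.021, 1.0, 0.002]
wrist_force: [12.3, 1.5, -3.6]
grip_width: 0.193
finger_force: 97.8
```

```bash
python3 f.py; python3 rail.py
```

```text
[12.6 -0.2 -3.2] [ 0.41906718 -0.09471124  0.28672978]
1097 [0.627  0.6332 0.6388 0.6443 0.6486] 0.2991
```

A hard stop has been reached after the force drop, so the catch has snapped in. I'll ease off and check that it holds.

>>> carry_out(commands="-0.1 0 0 0 0 0 1;-0.2 0 0 0 0 0 1;-0.3 0 0 0 0 0 1;-0.4 0 0 0 0 0 1;-0.5 0 0 0 0 0 1;-0.6 0 0 0 0 0 1;-0.7 0 0 0 0 0 1;-0.8 0 0 0 0 0 1;-0.8 0 0 0 0 0 1")

```text
clock: 16.4
eef_pos: [0.4236, -0.0949, 0.2849]
tcp_rot: [-0.004, -0.021, 1.0, 0.001]
wrist_force: [-0.5, 0.9, -2.0]
grip_width: 0.188
finger_force: 98.0
```

```bash
python3 f.py; python3 rail.py
```

```text
[-0.   0.3 -2. ] [ 0.42372681 -0.09481117  0.28509535]
1099 [0.6281 0.6337 0.6393 0.6449 0.6491] 0.2991
```

The catch holds with zero load on the eye. Unhooking upward.

>>> carry_out(commands="-0.2 0 0 0 0 0 1;-0.2 0 -0.4 0 0 0 1;-0.2 0 -0.8 0 0 0 1;-0.2 0 -1.3 0 0 0 1;-0.2 0 -1.8 0 0 0 1;-0.2 0 -2.4 0 0 0 1;-0.2 0 -3 0 0 0 1;-0.2 0 -3.8 0 0 0 1;-0.2 0 -4.8 0 0 0 1;-0.2 0 -6 0 0 0 1;-0.2 0 -7 0 0 0 1;-0.2 0 -7.5 0 0 0 1")

```text
clock: 17.65
eef_pos: [0.4269, -0.0949, 0.3621]
tcp_rot: [-0.002, -0.021, 1.0, 0.001]
wrist_force: [0.4, -0.2, -1.5]
grip_width: 0.191
finger_force: 98.0
```

```bash
python3 f.py; python3 rail.py; python3 - <<'E'
from h import *
print(r.get_obs()['clock'],r.get_obs()['joint_pos']); go(.3879,-.2745,.36,-97.1)
E
```

```text
[ 0.2 -0.3 -1.5] [ 0.42618425 -0.09479311  0.35982289]
1102 [0.6275 0.6336 0.6392 0.6449 0.6491] 0.2988
17.9 [ 0.23182464 -0.10611696 -0.24310134 -0.00438487 -1.44061859 -1.76065844]
cmd [  4.56 -17.79  -0.06] [  0.44  -0.24 -80.53]
```

>>> carry_out(commands="0.5 -1 0 0 0 -5 1;1 -2.5 0 0 0 -12 1;1.5 -4 0 0 0 -19 1;2 -5.5 0 0 0 -26 1;2.4 -7 0 0 0 -33 1;2.8 -9 0 0 0 -40 1;3.2 -11 0 0 0 -47 1;3.6 -13 0 0 0 -54 1;4 -14.5 0 0 0 -61 1;4.3 -16 0 0.3 -0.1 -68 1;4.6 -17.2 0 0.4 -0.2 -75 1;4.6 -17.8 -0.1 0.4 -0.2 -80.5 1")

```text
clock: 18.9
eef_pos: [0.3869, -0.2757, 0.36]
tcp_rot: [-0.0, -0.664, 0.748, 0.001]
wrist_force: [-0.2, 0.1, -2.2]
grip_width: 0.194
finger_force: 98.0
```

```bash
python3 f.py; python3 - <<'E'
from h import *
im,d=grab('wrist'); save('w2',im)
print(pose().round(4)); go(.3879,-.2745,.12,-97.1)
E
```

```text
[ 0.3 -0.5 -1.2] [ 0.387557   -0.27450001  0.36035376]
[[-1.274e-01 -9.919e-01 -6.000e-04  3.877e-01]
 [-9.919e-01  1.274e-01  3.000e-04 -2.743e-01]
 [-2.000e-04  7.000e-04 -1.000e+00  3.606e-01]
 [ 0.000e+00  0.000e+00  0.000e+00  1.000e+00]]
cmd [ 2.000e-02 -4.000e-02  2.406e+01] [ 0.04  0.01 -0.22]
```

View pics/w2.png

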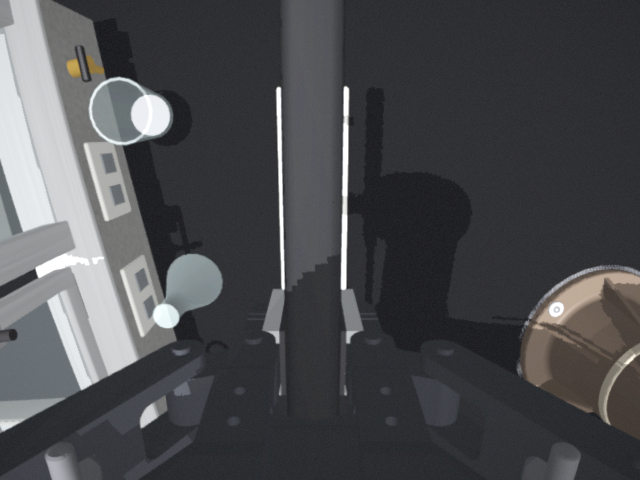

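The wrist view shows the rod centred over the rack, with the handle at columns 283–343 and the white base visible evenly on both sides. Lowering it.

>>> carry_out(commands="0 0 3 0 0 -0.2 1;0 0 6 0 0 -0.2 1;0 0 9 0 0 -0.2 1;0 0 12 0 0 -0.2 1;0 0 15 0 0 -0.2 1;0 0 18 0 0 -0.2 1;0 0 20.5 0 0 -0.2 1;0 0 22.5 0 0 -0.2 1;0 0 24 0 0 -0.2 1;0 0 24 0 0 -0.2 1")

```text
clock: 19.98
eef_pos: [0.3859, -0.2734, 0.1181]
tcp_rot: [-0.001, -0.662, 0.749, 0.002]
wrist_force: [-0.8, 0.6, -2.6]
grip_width: 0.195
finger_force: 98.1
```

```bash
python3 f.py; python3 - <<'E'
from h import *
grab('wrist');c=load('wrist')
for v in [20,80,140,200]: print(pt(c,312,v,2))
print(proj(load('scene'),[0.411,-.0915,.145]))
go(.3879,-.2745,.0575,-97.1)
E
```

```text
[ 0.6 -0.3 -1.1] [ 0.38876041 -0.27469326  0.12219715]
[ 0.37751644 -0.36984728  0.15179849]
[ 0.3793641  -0.3546846   0.15209675]
[ 0.38127593 -0.33900602  0.15186736]
[ 0.38330405 -0.32237766  0.15163098]
[[259.29759758 264.0179559 ]]
cmd [-0.01  0.1   6.48] [-0.13 -0.02  0.17]
```

>>> carry_out(commands="0 0.05 0 0 0 0 1;0 0.05 1 0 0 0 1;0 0.05 2 0 0 0 1;0 0.05 3 0 0 0 1;0 0.05 3.8 0 0 0 1;0 0.05 4.5 0 0 0 1;0 0.05 5.1 0 0 0 1;0 0.05 5.6 0 0 0 1;0 0.05 5.9 0 0 0 1;0 0.05 5.9 0 0 0 1")

```text
clock: 21.07
eef_pos: [0.387, -0.2745, 0.0614]
tcp_rot: [-0.0, -0.663, 0.749, 0.0]
wrist_force: [0.1, 0.1, -1.6]
grip_width: 0.201
finger_force: 98.1
```

```bash
python3 f.py;python3 - <<'E'
from h import *
go(.3879,-.2745,.0575,-97.1)
E
```

```text
[-0.3 -0.2 -1.9] [ 0.38755432 -0.27466595  0.06227403]
cmd [-0.02 -0.03  0.48] [-0.03 -0.01  0.18]
```

Free inside the forks (no side load). I'll take it the last few mm and release.

>>> carry_out(commands="0 0 0.2 0 0 0 1;0 0 0.4 0 0 0 1;0 0 0.45 0 0 0 1;0 0 0.45 0 0 0 1;0 0 0.45 0 0 0 0.6;0 0 0.45 0 0 0 0.2;0 0 0.45 0 0 0 -0.2;0 0 0.45 0 0 0 -0.6;0 0 0.45 0 0 0 -1;0 0 0.45 0 0 0 -1;0 0 0.45 0 0 0 -1;0 0 0.45 0 0 0 -1")

```text
clock: 22.27
eef_pos: [0.3873, -0.2746, 0.0575]
tcp_rot: [0.0, -0.663, 0.749, -0.0]
wrist_force: [-1.0, 0.3, -0.4]
grip_width: 1.004
finger_force: 0.0
```

>>> carry_out(commands="0 0 -0.5 0 0 0 -1;0 0 -2 0 0 0 -1;0 0 -4 0 0 0 -1;0 0 -7 0 0 0 -1;0 0 -10 0 0 0 -1;0 0 -13 0 0 0 -1;0 0 -15 0 0 0 -1;0 0 -15 0 0 0 -1;0 0 -15 0 0 0 -1")

```text
clock: 23.02
eef_pos: [0.3878, -0.2747, 0.209]
tcp_rot: [0.001, -0.663, 0.749, -0.001]
wrist_force: [-0.7, -0.4, -0.9]
grip_width: 1.0
finger_force: 0.0
```

```bash
python3 rail.py; python3 - <<'E'
from h import *
im,d=grab('wrist'); c=load('wrist'); s=load('scene')['im']
b=cv2.resize(s[200:400,170:420],(500,400)); a=cv2.resize(im,(300,400)); 
a=cv2.resize(im,None,fx=.46,fy=.46); o=np.zeros((400,800,3),np.uint8); o[:a.shape[0],:a.shape[1]]=a; o[:,300:]=b; save('end',o)
print(pose()[:3,3])
for v in [40,120,200,280]:
    row=im[v].astype(int).sum(1); print(v,pt(c,317,v,1))
E
```

```text
1092 [0.6274 0.6337 0.6392 0.6448 0.6491] 0.2991
[ 0.38673012 -0.27432785  0.20699113]
40 [ 0.36946307 -0.39734779  0.08782311]
120 [ 0.37515606 -0.34975874  0.08705408]
200 [ 0.38124569 -0.29873703  0.08713862]
280 [ 0.38789175 -0.24288915  0.08760053]
```

View pics/end.png

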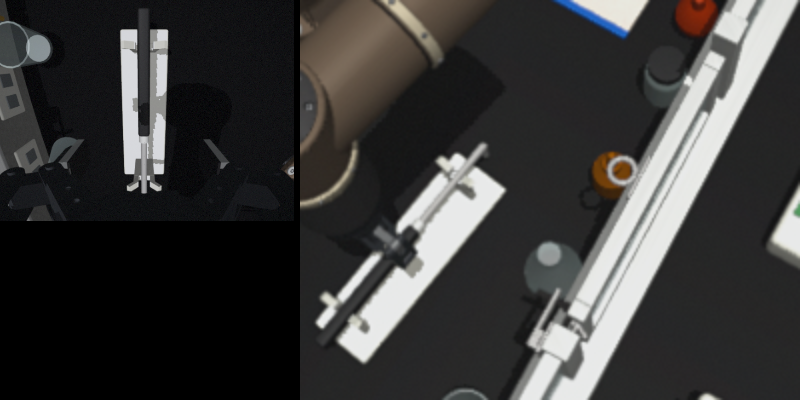

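The rod lies level in both forks with its handle top at 87 mm, as it lay at the start. The pane is upright and holding, and the gripper is clear.

```bash
python3 -c "
from cell import job; print(job.close_job())"
```

```text
the job is handed in; nothing more can be done
None
```

The pane is shut and held by its catch, the rod is back in both forks of its rack, no object looked disturbed in the last picture, and the job is handed in; the hand-in returned no verdict.

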